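Eject a bush with the cam lever and hold it up

TASK

Slide the carriage along its track by its upright grip post until the mark on the carriage lines up with the mark on the index plate in front of it, so that the flanged bush sits over the ejector. Only then swing the cam lever up to its highest lift, which is where it stands straight up square to the station's top and not beyond, so that the ejector raises the bush clear of its nest. The lever springs back, so finish while still holding it at the top; do not touch the bush, and leave the other loose things where they are.

Things in the scene. Friction and masses are not known exactly. Their poses are not given: they have to be found in the camera images.
- station: Ejector station fixed to the bench: an open-fronted box of grey plates, 120 (x) x 230 (y) mm, top plate at height 68 mm, with two dark guide strips along its top (tops at 77 mm). Origin on the bench; its x points away from the robot (as built), y to the left along the track, z up. In its frame the box runs from y = -155 to +75 mm; turned about the vertical by up to 0.22 rad.
- ejector_head: Steel head with the cam, the lever's bearing and the ejector, clamped inside the station under the slot in its top, at a station y between -10 and +20 mm that differs each time. Origin on the bench below the ejector's axis; axes as the station's.
- carriage (a joint): Slide of the carriage along the station's +y, in m: 0 at the right-hand (load) end, where it starts with the nest centre at station y = -75 mm; 0.110 at the far stop. The nest is over the ejector at a value between 0.065 and 0.095, which differs each time: see the marks. Stays where it is left; friction about 2 N.
- carriage_grip (a point): Point to grasp on the carriage's grip post, an upright black cylinder 18 mm in diameter, on the carriage 58 mm to the right (station -y) of the nest's centre. The point is on its axis at height 100 mm; the post's top is at 118 mm, its flange (24 mm wide) at 83 mm. The nest block (60 x 60 mm, top at 81 mm) begins 28 mm from the post's axis, on the station's +y side.
- nest_mark (a point): Dark line on the front edge of the carriage's nest block, in line (along y) with the nest's centre; moves with the carriage.
- index_mark (a point): Dark line on the small steel index plate (18 mm wide, top at 81 mm) that stands in front of the front guide strip, in line (along y) with the ejector; the carriage is placed when nest_mark has the same y in the station's frame.
- cam_lever (a joint): Angle of the cam lever, rad: 0 at rest, leaning towards the robot (station -x) 20 degrees above level; grows as the lever swings up and away from the robot. Highest lift at 1.222 (lever straight up); stop at 1.722, where the lift has fallen by a fifth. A return spring pulls it back with about 0.3 N m at rest and 0.65 N m at the top (2 to 5 N at the handle).
- lever_grip (a point): Centre of the lever's handle, a black cylinder 23 mm in diameter and 45 mm long that points sideways (along the station's y, away from the box) from the lever's end, 130 mm from the shaft's axis, and turns freely on its spindle. The centre swings in the upright plane y = +129.5 mm of the ejector head's frame, at height 76 mm at rest and 162 mm at the top. A 12 mm steel rod, 30 mm nearer the box, joins the spindle to the shaft.
- cam_shaft (a point): Point on the cam shaft's axis in the plane in which lever_grip swings, 32 mm above the bench; the axis runs along the station's y.
- ejector (a joint): Lift of the ejector, a steel plunger 25 mm in diameter that rises through the carriage's nest: 0 at rest (below the carriage), 0.0198 m at the cam's highest point. It meets the bush after 6.6 mm and lifts it 13 mm; the nest's rim is 6 mm high.
- bush_mid (a point): Centre, half-way up, of the cream flanged bush (flange 44 mm, height 26 mm) that sits loosely, flange down, in the carriage's nest; its underside is at height 75 mm there.
- flanged_bush: The same bush; origin at the centre of its underside, z up along its axis.
- plain_bush: Bystander: plain grey bush, 28 mm wide and 30 mm high, loose in front of the station; origin under its centre.
- small_gear: Bystander: gear, 44 mm wide and 17 mm high, loose behind the station; origin under its centre.
- big_gear: Bystander: gear, 60 mm wide and 21 mm high, loose to the right of the station; origin under its centre.
- bracket: Bystander: sheet-metal angle bracket, 30 x 60 x 43 mm, loose to the right of the station; origin under its centre.
Not all that is in view belongs to the job. What is shaped like the flanged_bush but green, red or yellow is not meant.

How it is judged (in metres and radians):
On the way:
1. the carriage stands with its mark on the index mark (within 4.5 mm) while the lever is still down (y of nest_mark in the frame of ejector_head between -0.0045 and 0.0045 m and value of joint cam_lever below 0.3 rad), for 0.2 s.
At the end, for the whole second after the job is handed in: The fingers hold the cam lever within 0.15 rad (about 9 degrees) of straight up, its highest lift, and the ejector is up by at least 19 mm (of 19.8); the carriage is within 4.5 mm of the index mark; the bush stands still and upright on the ejector, clear of the nest (value of joint cam_lever between 1.072 and 1.372 rad and value of joint ejector above 0.019 m and y of nest_mark in the frame of ejector_head between -0.0045 and 0.0045 m and contact force between the fingers and cam_lever above 0.5 N and z of flanged_bush in the frame of station above 0.0855 m and horizontal distance between flanged_bush and ejector_head below 0.007 m and angle between flanged_bush's own z axis and vertical below 0.12 rad and linear speed of flanged_bush below 0.03 m/s); the arm keeps its last pose, push and grip.
It fails at once if the lever is raised while the carriage is off its mark (value of joint cam_lever above 0.4 rad and (y of nest_mark in the frame of ejector_head below -0.0055 m or y of nest_mark in the frame of ejector_head above 0.0055 m)).
It fails at once if the robot touches the bush (contact force between the arm and flanged_bush above 0.5 N).
It fails at once if the fingers touch the bush (contact force between the fingers and flanged_bush above 0.5 N).
It fails at once if a bystander is moved by more than 25 mm (distance of any of plain_bush, small_gear, big_gear, bracket from where it was at the start of the episode above 0.025 m).
It also fails if it takes over 61 s, if anything falls off the work surface, if the arm or the gripper's body presses on something with over 40 N, if the wrist force passes 120 N, or if a joint passes its speed limit or range.

ROBOT

A 6-joint arm with a two-finger parallel gripper is mounted at the origin on a cart in front of the work surface, level with it; the furniture and walls round the work are solid. World frame = base frame: x ahead of the robot, y to its left, z up, the work surface at z = 0. Lengths are in mm, angles in degrees, forces in N, time in s.
With the tool pointing down it reaches from about 300 to 850 mm from the base axis. Payload 4.2 kg.
Tool frame: the origin (TCP) lies midway between the tips of the shut fingers; the grasp point (between the pads) lies 19 mm behind it (env.hold_point_z is the z of the grasp point in the tool frame, in mm); z points along the fingers, y is the direction in which the jaws open and shut (so a half turn about z gives the same grasp; the last joint's range is limited). The gripper opens to 91 mm and grips with 3 to 60 N. Pads are 32 mm wide; open, the fingers measure 118 mm over their backs; the gripper's body (76 mm by 178 mm) begins 60 mm behind the grasp point.
Start: joints at [-74.083, 18.312, 89.639, -0, 72.044, -1.146], TCP at [168.718, -549.707, 213.976] pointing down, gripper open.
Joint ranges: [-177.97, 177.97], [-48.28, 115.42], [12.27, 149.76], [-77.06, 257.06], [2.81, 150.46], [-146.56, 146.56]. Speed limits (degrees/s): [147.25, 147.25, 180, 180, 180, 180].

INTERFACE

Orientations are given as [roll, pitch, yaw] about the fixed x, y, z axes, in that order (R = Rz(yaw) Ry(pitch) Rx(roll)).
In Python, from workcell import env, grab_frame, camera_params, spotter gives the robot as it stands. The module is installed in compiled form; this text tells all that it offers.
- The arm moves only by the shell command python3 -m jog 'ROWS' [FORCE]. ROWS is text: rows parted by semicolons, each of 7 numbers parted by spaces: the turn, a rotation vector about the world's x, y, z in units of 5 degrees (1.0 is 5 degrees), then the shift along the world's x, y, z in units of 25 mm (1.0 is 25 mm), then the opening, from 0 (shut) to 1 (fully open). A call has 1 to 5 rows; each row is the pose to reach, as a shift and turn from the pose commanded when the call began; what a row does not reach only later rows make up. A row lasts 1/8 s, in which the tool goes at most 62.5 mm and 10.7 degrees, less where a joint would pass 70% of its speed; a pose out of reach is approached as far as the arm can. A call with a gripper value outside its range is refused whole. The fingers move at their own pace and stop on an object; FORCE is the grip in N (left out, the last holds). Time passes only in rows, so rows that repeat a pose let the fingers close. It gives the time, the measured TCP pose, the force and the opening at its end, in the units of the state.
- env.state(): the state, without advancing time (a new reading comes with each control period).
- grab_frame(name): name is "side" or "top"; returns the picture (480x640x3 uint8, red, green, blue); there is no depth.
- camera_params(name): a dict with "K" (3x3 intrinsics, pixels), "rvec" (rotation vector, rad) and "tvec" (3), from world to camera coordinates, as OpenCV has them. Camera axes: x right, y down, z forward; pixel columns grow to the right and rows downward; lengths in mm; the calibration is good to about 2 mm. A picture is of the moment at which its call begins. camera_params takes no time and is no camera call.
- env.job_done(): hands the job in, once; it reports no verdict.
Trained networks look in the newest picture that a camera, given by its name, has taken for a name from the list of things; names that differ only in an ending like _2 or _b are one class to them, and where a whole thing is asked for, a point or a joint stands for the part that bears it (a point fixed in the world has none). Each returns a list of dicts, best first, with "conf" (0 to 1); they miss things now and then, are a little off and sometimes report something else, mostly with a low value. They report only what shows in the picture. A call takes as long as a camera call. They do not tell look-alikes from the thing itself.
- spotter.look_for(query, camera): "box" ([left, top, width, height] in pixels, round what is visible of it).
- spotter.trace(query, camera): "region" (480x640 bool, what is visible of it) and "box" ([left, top, width, height] in pixels, round what is visible of it).
The state is a dict: "time_s": time; "qpos": joint angles; "qvel": joint speeds; "effort": joint torques, N m; "ee_pos": TCP position; "ee_rot": TCP orientation; "force": force on the tool from outside, world axes, zero at the start; "torque": the same for the moment, N m; "gripper_width": finger opening in mm.
Only numpy, scipy, OpenCV 4.12 (cv2) and the standard library are available. Lean on these libraries where they do the work, as an engineer would, in place of code of your own. Each camera call takes 0.05 s, during which the arm holds its last target. There are 200 camera calls.

## Working session

There is one attempt and no reset: what is moved stays moved. The work goes in short steps, Python scripts to look and compute and a shell command to move; the robot and the scene stay as the last step left them, time stands still between calls to the robot, and variables do not carry over. Pictures are saved under pics/ and viewed, about 8 in all and at most 12, crops included, and the job is handed in when it is done.

```bash
mkdir -p pics; cat > h.py <<'E'
import numpy as np,cv2
from workcell import env,grab_frame,camera_params,spotter
def cam(n):
    p=camera_params(n);R=cv2.Rodrigues(np.array(p["rvec"],float))[0];return np.array(p["K"],float),R,np.array(p["tvec"],float).ravel()
def ray(n,u,v,z):
    K,R,t=cam(n);C=-R.T@t;d=R.T@np.linalg.inv(K)@np.array([u,v,1.]);return C+d*(z-C[2])/d[2]
def proj(n,P):
    K,R,t=cam(n);q=K@(R@np.array(P,float)+t);return q[:2]/q[2]
def snap(n,f,crop=None,s=1):
    im=grab_frame(n);o=im[:,:,::-1]
    if crop: l,t,w,h=crop;o=cv2.resize(o[t:t+h,l:l+w],None,fx=s,fy=s,interpolation=cv2.INTER_CUBIC)
    cv2.imwrite("pics/"+f,o);return im
E
python3 - <<'E'
from h import *
a=snap("side","s0.png");b=snap("top","t0.png")
for n in("side","top"):
    K,R,t=cam(n);print(n,K[0,0],-R.T@t,R[2])
    for q in("station","carriage_grip","nest_mark","index_mark","lever_grip","bush_mid","cam_shaft","plain_bush","small_gear","big_gear","bracket"):
        print(q,[([round(x) for x in d["box"]],round(d["conf"],2)) for d in spotter.look_for(q,n)[:3]])
print(env.state()["time_s"],env.hold_point_z)
E
```

```text
side 486.321848024145 [ 313.4987986  -773.44853294  813.69999286] [ 0.22943442  0.75339021 -0.61624917]
station [([262, 213, 72, 79], 0.96)]
carriage_grip [([287, 235, 36, 29], 0.58)]
nest_mark [([286, 235, 35, 31], 0.69)]
index_mark [([229, 202, 68, 35], 0.91)]
lever_grip [([263, 280, 16, 35], 0.43), ([225, 203, 10, 8], 0.41)]
bush_mid [([348, 271, 19, 12], 0.75), ([330, 220, 16, 19], 0.67), ([291, 231, 17, 20], 0.47)]
cam_shaft [([224, 201, 74, 36], 0.83)]
plain_bush [([227, 203, 68, 31], 0.75), ([252, 238, 13, 18], 0.69), ([369, 298, 27, 22], 0.31)]
small_gear [([264, 281, 16, 32], 0.65), ([322, 239, 14, 15], 0.58)]
big_gear [([371, 296, 25, 24], 0.69)]
bracket [([261, 281, 21, 33], 0.9)]
top 484.7754402230186 [ 344.42775863   59.36913664 1042.22153974] [ 0.22705403  0.01615298 -0.9737482 ]
station [([200, 229, 116, 59], 0.74), ([260, 243, 23, 23], 0.29)]
carriage_grip [([255, 238, 57, 33], 0.76)]
nest_mark [([259, 238, 52, 33], 0.62), ([264, 242, 22, 23], 0.35)]
index_mark [([147, 245, 99, 75], 0.85)]
lever_grip [([150, 308, 26, 11], 0.7)]
bush_mid [([214, 185, 23, 20], 0.87), ([458, 246, 23, 19], 0.72), ([312, 199, 19, 22], 0.64)]
cam_shaft [([146, 247, 100, 69], 0.6), ([257, 235, 55, 32], 0.16)]
plain_bush [([220, 289, 14, 13], 0.52), ([256, 241, 51, 28], 0.19)]
small_gear [([246, 213, 20, 18], 0.51)]
big_gear []
bracket [([308, 300, 29, 22], 0.67)]
1.2 -18.8
```

```bash
python3 - <<'E'
import cv2
a=cv2.imread("pics/t0.png")[150:350,120:360];cv2.imwrite("pics/tc.png",cv2.resize(a,None,fx=3.3,fy=3,interpolation=2)[:600,:792])
a=cv2.imread("pics/s0.png")[170:350,200:420];cv2.imwrite("pics/sc.png",cv2.resize(a,None,fx=3,fy=3,interpolation=2))
E
```

```text
(no output)
```

View pics/tc.png

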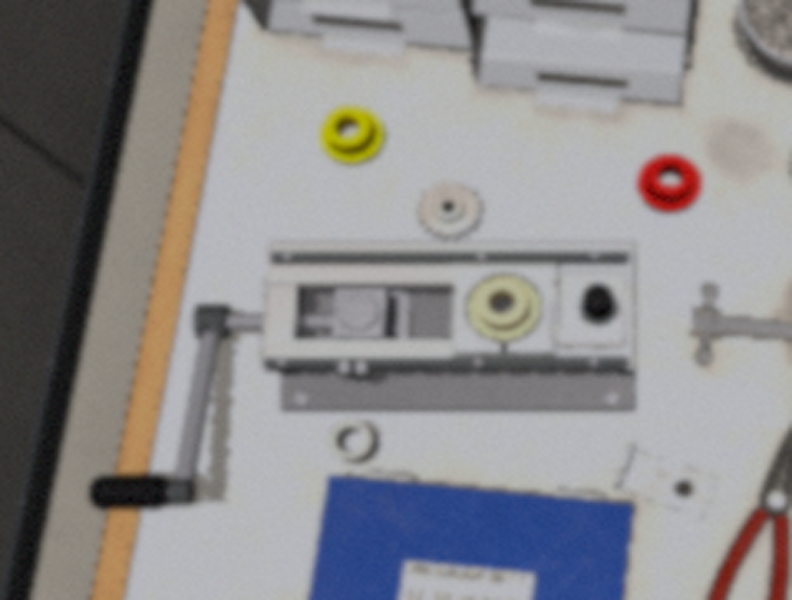

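View pics/sc.png

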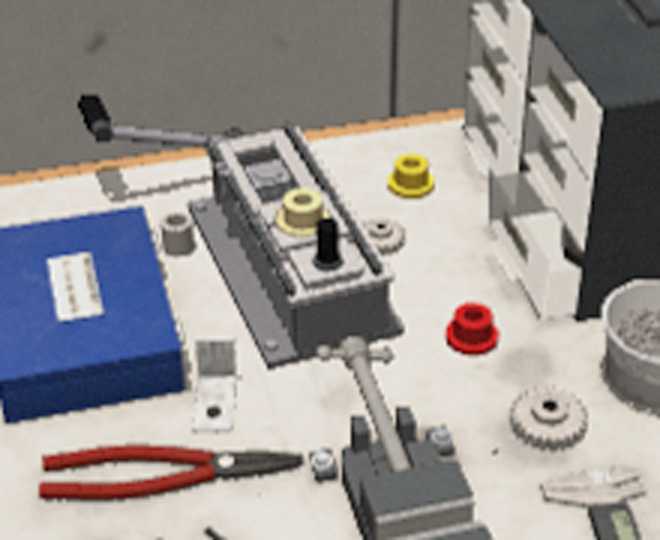

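```bash
python3 - <<'E'
from h import *
f=lambda x,y:(120+x/3.3-.35,150+y/3-.33)
for nm,x,y,z in [("post",598,303,118),("bushtop",503,300,101),("nestmark",503,349,81),("indexmark",353,368,81),("ejector",358,310,60),("bs_l",272,258,77),("bs_r",628,258,77),("box bl",268,242,68),("box br",635,242,68),("base fl",282,410,3),("base fr",634,410,3),("base bl",282,374,3),("handle",130,491,76),("handle r",163,491,76),("handle l",92,491,76),("plain",357,440,30),("arm-pivot",212,318,32),("bracket",665,480,20),("tool r",710,320,30)]:
    print(nm,ray("top",*f(x,y),z).round(1))
g=lambda x,y:(200+x/3-.33,170+y/3-.33)
for nm,x,y,z in [("post",328,224,118),("bushtop",303,198,101),("handle",95,110,76),("lknob",80,98,76),("box_fr",297,298,68),("box_br",392,280,68),("handle tip",92,100,76)]:
    print(nm,ray("side",*g(x,y),z).round(1))
E
```

```text
post [531.6  98.  118. ]
bushtop [531.  155.7 101. ]
nestmark [501.7 153.5  81. ]
indexmark [479.4 242.3  81. ]
ejector [522.5 249.   60. ]
bs_l [549.6 303.8  77. ]
bs_r [573.   84.7  77. ]
box bl [562.4 310.4  68. ]
box br [586.9  81.8  68. ]
base fl [455.4 298.6   3. ]
base fr [479.5  70.8   3. ]
base bl [481.1 302.6   3. ]
handle [385.3 363.6  76. ]
handle r [387.3 344.1  76. ]
handle l [382.9 386.1  76. ]
plain [436.8 242.2  30. ]
arm-pivot [512.  346.6  32. ]
bracket [430.6  45.9  20. ]
tool r [544.8  28.6  30. ]
post [534.1  97.7 118. ]
bushtop [528.5 157.8 101. ]
handle [384.5 369.5  76. ]
lknob [373.7 393.1  76. ]
box_fr [502.9  74.9  68. ]
box_br [581.   76.7  68. ]
handle tip [384. 387.  76.]
```

```bash
python3 - <<'E'
from h import *
from scipy.spatial.transform import Rotation as R
s=env.state();print(s["ee_pos"],s["ee_rot"],s["gripper_width"],s["time_s"])
print(R.from_euler("xyz",s["ee_rot"],degrees=True).as_matrix().round(2))
g=lambda x,y:(200+x/3-.33,170+y/3-.33)
for p in [(490,225),(575,315),(490,170)]: print([ray("side",*g(*p),z).round() for z in(0,60)])
E
```

```text
[ 168.70419211 -549.70376388  213.98345539] [1.79993740e+02 9.39408201e-04 1.70612138e+01] 91.42078887854002 1.2
[[ 0.96  0.29  0.  ]
 [ 0.29 -0.96 -0.  ]
 [-0.    0.   -1.  ]]
[array([714., 206.,   0.]), array([684., 134.,  60.])]
[array([742.,  70.,   0.]), array([710.,   8.,  60.])]
[array([743., 287.,   0.]), array([711., 209.,  60.])]
```

```bash
python3 -m jog '0 0 1.2 1.1 2 0.8 1; 0 0 2.4 2.2 4 0.8 1; 0 0 3.6 3.3 6 0.8 1; 0 0 4.8 4.4 8 0.8 1; 0 0 6 5.5 10 0.8 1' 30
python3 -m jog '0 0 1.2 1.1 2 0 1; 0 0 2.4 2.2 4 0 1; 0 0 3.6 3.3 6 0 1; 0 0 4.8 4.4 8 0 0.8; 0 0 6 5.5 10 0 0.6'
python3 -m jog '0 0 1.2 1.1 2 0 0.6; 0 0 2.4 2.2 4 0 0.6; 0 0 3.8 3.5 5.9 0 0.6;0 0 3.8 3.5 5.9 0 0.6'
```

```text
time_s: 1.82
ee_pos: [306.9, -298.1, 234.2]
ee_rot: [179.9, -0.0, 47.2]
force: [0.9, 0.6, -0.2]
gripper_width: 91.4
time_s: 2.45
ee_pos: [444.5, -48.0, 234.3]
ee_rot: [179.9, 0.0, 77.3]
force: [0.6, 0.1, 0.5]
gripper_width: 73.8
time_s: 2.95
ee_pos: [532.8, 100.8, 233.3]
ee_rot: [180.0, -0.0, 96.3]
force: [-1.2, -0.4, 0.2]
gripper_width: 54.6
```

```bash
python3 -m jog '0 0 0 0 -0.1 -1.5 0.6; 0 0 0 0 -0.1 -3 0.6; 0 0 0 0 -0.1 -4.5 0.6; 0 0 0 0 -0.1 -5.3 0.6; 0 0 0 0 -0.1 -5.76 0.6'
python3 -m jog '0 0 0 0 0 0 0.1; 0 0 0 0 0 0 0.1; 0 0 0 0 0 0 0.1; 0 0 0 0 0 0 0.1;0 0 0 0 0 0 0.1' 15
python3 - <<'E'
from h import *
snap("side","s1.png",(240,190,150,110),4)
E
```

```text
time_s: 3.58
ee_pos: [530.3, 94.3, 89.1]
ee_rot: [-179.9, 0.0, 96.0]
force: [-1.3, 0.4, 0.2]
gripper_width: 54.7
time_s: 4.2
ee_pos: [536.2, 95.8, 91.0]
ee_rot: [179.4, -0.0, 96.1]
force: [9.3, 0.2, -5.9]
gripper_width: 17.6
```

View pics/s1.png

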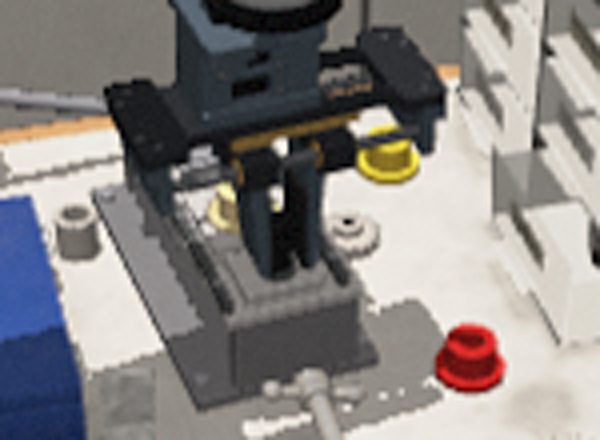

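```bash
python3 -m jog '0 0 0 0.15 0 0 0.1; 0 0 0 0.1 0.5 0 0.1; 0 0 0 0.03 1.1 0 0.1; 0 0 0 -0.03 1.7 0 0.1; 0 0 0 -0.09 2.3 0 0.1'
python3 -m jog '0 0 0 -0.06 0.6 0 0.1; 0 0 0 -0.11 1 0 0.1; 0 0 0 -0.12 1.15 0 0.1; 0 0 0 -0.12 1.15 0 0.1; 0 0 0 -0.12 1.15 0 0.1'
python3 - <<'E'
from h import *
im=snap("top","t1.png",(180,225,140,80),5.7)
E
```

```text
time_s: 4.88
ee_pos: [529.9, 154.3, 90.9]
ee_rot: [179.8, -0.0, 96.1]
force: [3.2, -3.2, 4.7]
gripper_width: 17.6
time_s: 5.5
ee_pos: [526.7, 183.8, 90.9]
ee_rot: [179.8, -0.1, 96.1]
force: [3.3, 1.0, 5.1]
gripper_width: 17.3
```

View pics/t1.png

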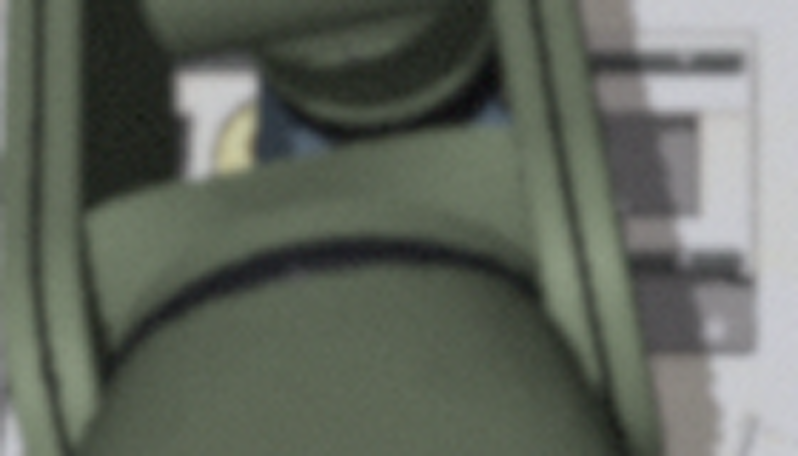

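```bash
python3 -m jog '0 0 0 -0.01 0.09 0 0.1;0 0 0 -0.01 0.09 0 0.1; 0 0 0 -0.01 0.09 0 0.6; 0 0 0 -0.01 0.09 0 0.6; 0 0 0 -0.01 0.09 0 0.6'
python3 -m jog '0 0 0 0 0 0.5 0.6; 0 0 0 0 0 2 0.6; 0 0 0 0 0 4 0.6; 0 0 0 -2 0 5 0.6; 0 0 0 -4 0 5 0.6'
python3 -m jog '0 0 0 -2 0 0 0.6; 0 0 0 -4 0 0 0.6; 0 0 0 -4 -2 0 0.6; 0 0 0 -4 -4 0 0.6; 0 0 0 -4 -4 0 0.6'
python3 - <<'E'
from h import *
im=snap("top","t2.png",(190,225,110,70),7.2)
cv2.imwrite("pics/t2full.png",im[:,:,::-1])
E
```

```text
time_s: 6.18
ee_pos: [524.8, 184.0, 89.3]
ee_rot: [-179.9, 0.0, 96.1]
force: [0.1, -0.1, 0.2]
gripper_width: 44.6
time_s: 6.8
ee_pos: [426.1, 184.3, 217.9]
ee_rot: [179.7, -0.1, 96.0]
force: [-0.6, 0.7, 0.0]
gripper_width: 54.5
time_s: 7.42
ee_pos: [325.4, 81.7, 215.8]
ee_rot: [179.9, 0.0, 95.8]
force: [0.1, 0.7, 0.6]
gripper_width: 54.5
```

View pics/t2.png

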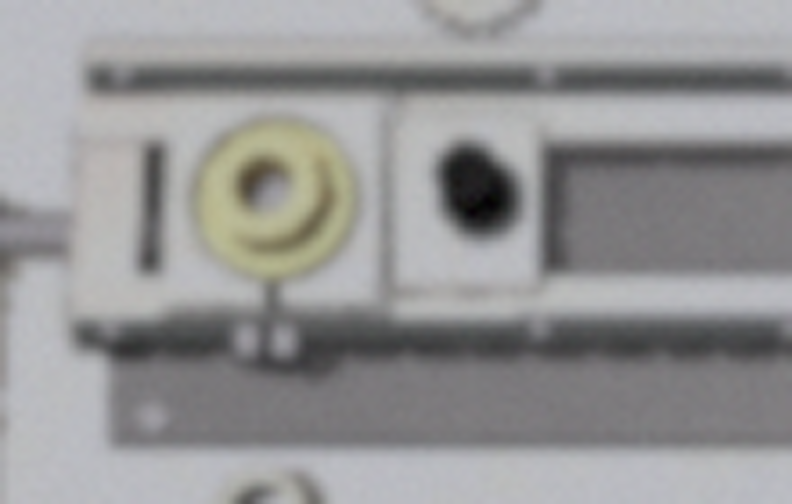

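```bash
python3 - <<'E'
from h import *
im=cv2.imread("pics/t2full.png",0).astype(float)
for v in (264,265,266,267): print(v,im[v,220:237].round())
for v in (271,272,273): print(v,im[v,220:237].round())
c,s=np.cos(.106),np.sin(.106)
f=lambda x,y:(190+(x+.5)/7.2-.5,225+(y+.5)/7.2-.5)
for nm,x,y in [("nest",271,294),("idx",265,342)]:
    u=f(x,y);P=ray("top",*u,81);print(nm,u,P,-s*P[0]+c*P[1])
E
```

```text
264 [184. 181. 181. 178. 172. 166. 146. 125. 129. 153. 166. 170. 175. 181.
 183. 185. 187.]
265 [184. 184. 185. 184. 181. 173. 149. 115. 126. 162. 178. 181. 183. 182.
 185. 185. 186.]
266 [171. 174. 174. 178. 172. 170. 146. 113. 123. 153. 171. 173. 175. 175.
 175. 175. 175.]
267 [147. 146. 150. 153. 152. 149. 133. 107. 111. 131. 145. 150. 152. 152.
 151. 151. 155.]
271 [ 75.  87. 112. 142. 147. 129. 100. 105. 140. 145. 133. 100.  80.  78.
  77.  76.  76.]
272 [ 69.  81. 111. 143. 148. 131.  96. 107. 141. 153. 133.  99.  68.  64.
  63.  67.  66.]
273 [ 74.  83. 104. 130. 137. 117.  89. 103. 131. 138. 124.  89.  65.  59.
  61.  62.  63.]
nest (227.20833333333334, 265.40277777777777) [493.41561327 243.16560046  81.        ] 189.5966090601827
idx (226.375, 272.06944444444446) [479.85708525 242.86238464  81.        ] 190.72960919852136
```

```bash
python3 -m jog '0 0 0 0.5 2.2 0 0.7; 0 0 0 1 4.4 0 0.7; 0 0 0 1.5 6.6 0 0.7; 0 0 0 2 8.8 0 0.7; 0 0 0 2.38 11 0 0.7'
python3 -m jog '0 0 0 0 0.25 -1 0.7; 0 0 0 0 0.25 -2.5 0.7; 0 0 0 0 0.25 -3.4 0.7; 0 0 0 0 0.25 -3.4 0.7'
python3 - <<'E'
from h import *
im=snap("side","s2.png",(190,170,130,100),6)
E
```

```text
time_s: 8.1
ee_pos: [384.8, 362.3, 215.1]
ee_rot: [180.0, -0.0, 96.2]
force: [0.6, -1.0, 0.1]
gripper_width: 63.8
time_s: 8.6
ee_pos: [383.6, 365.5, 128.4]
ee_rot: [-179.8, 0.1, 96.1]
force: [0.4, 1.0, 0.7]
gripper_width: 63.9
```

View pics/s2.png

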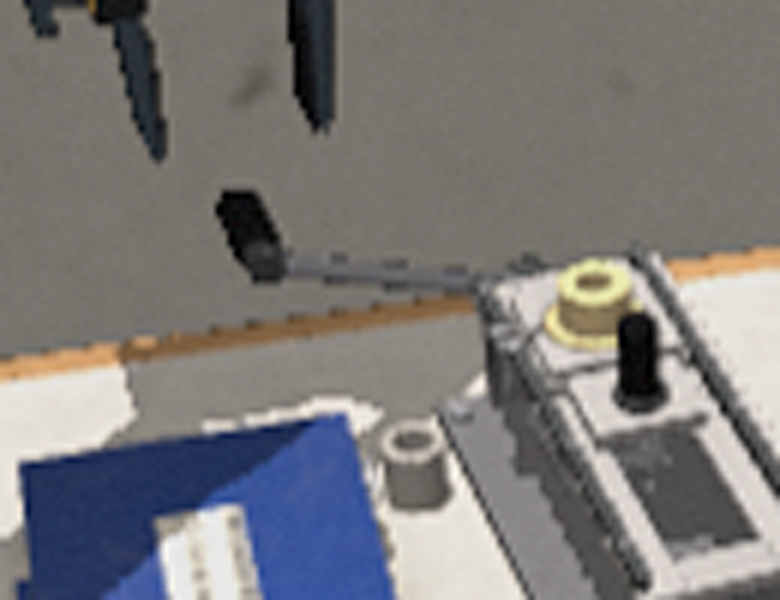

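```bash
python3 -m jog '0 0 0 0.05 -0.05 -1.2 0.7; 0 0 0 0.05 -0.05 -2.3 0.7; 0 0 0 0.05 -0.05 -2.8 0.7; 0 0 0 0.05 -0.05 -2.8 0.5; 0 0 0 0.05 -0.05 -2.8 0.3' 20
python3 -m jog '0 0 0 0 0 0 0.1; 0 0 0 0 0 0 0.1; 0 0 0 0 0 0 0.1; 0 0 0 0 0 0 0.1; 0 0 0 0 0 0 0.1' 35
python3 - <<'E'
from h import *
im=snap("side","s3.png",(190,170,130,100),6)
E
```

```text
time_s: 9.28
ee_pos: [387.3, 364.7, 61.3]
ee_rot: [179.9, -0.1, 96.1]
force: [-0.8, -0.3, 1.2]
gripper_width: 46.9
time_s: 9.9
ee_pos: [384.6, 363.8, 60.0]
ee_rot: [-179.8, -0.0, 96.0]
force: [-5.3, 1.5, 2.1]
gripper_width: 22.4
```

View pics/s3.png

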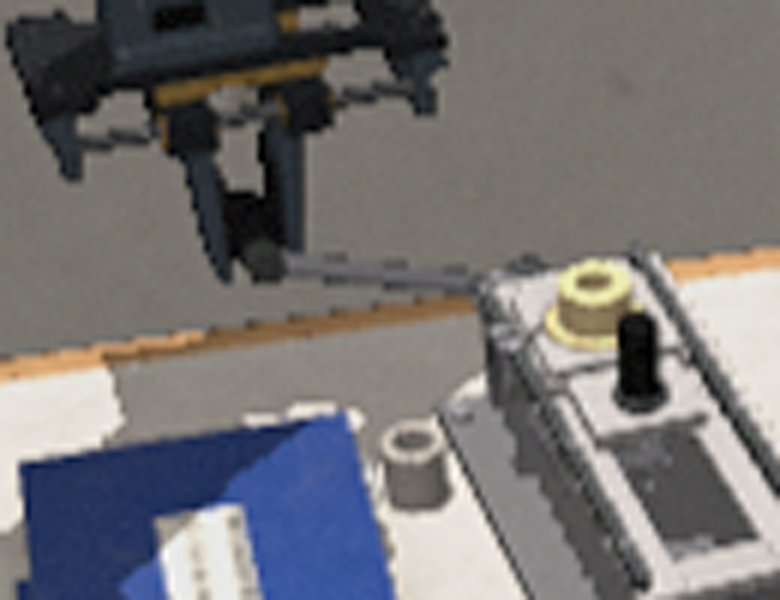

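```bash
python3 -m jog '0 0 0 0.17 0.02 0.42 0.1; 0 0 0 0.38 0.04 0.82 0.1; 0 0 0 0.62 0.07 1.2 0.1; 0 0 0 0.9 0.1 1.56 0.1; 0 0 0 0.9 0.1 1.56 0.1' 40
```

```text
time_s: 10.58
ee_pos: [407.2, 366.2, 99.3]
ee_rot: [-179.8, -0.0, 96.0]
force: [-6.5, 1.4, -0.2]
gripper_width: 21.8
```

```bash
python3 -m jog '0 0 0 0.3 0.03 0.34 0.1; 0 0 0 0.64 0.06 0.64 0.1; 0 0 0 0.99 0.1 0.92 0.1; 0 0 0 1.37 0.14 1.16 0.1; 0 0 0 1.78 0.18 1.37 0.1'
python3 -m jog '0 0 0 0.41 0.05 0.18 0.1; 0 0 0 0.84 0.09 0.31 0.1; 0 0 0 1.28 0.14 0.41 0.1; 0 0 0 1.73 0.19 0.47 0.1; 0 0 0 2.18 0.24 0.49 0.1'
python3 -m jog '0 0 0 0 0 0 0.1; 0 0 0 0 0 0 0.1; 0 0 0 0 0 0 0.1'
python3 - <<'E'
from h import *
im=snap("side","s4.png",(190,150,130,100),6)
cv2.imwrite("pics/s4full.png",im[:,:,::-1]);snap("top","t4.png")
E
```

```text
time_s: 11.2
ee_pos: [451.2, 370.9, 133.3]
ee_rot: [-179.7, -0.0, 96.0]
force: [-6.5, 2.3, 0.7]
gripper_width: 22.4
time_s: 11.82
ee_pos: [506.2, 376.7, 145.7]
ee_rot: [-179.8, -0.0, 96.0]
force: [-5.6, 1.1, 1.6]
gripper_width: 22.5
time_s: 12.2
ee_pos: [506.9, 376.9, 145.7]
ee_rot: [-179.9, -0.0, 96.1]
force: [-4.8, 0.5, 3.0]
gripper_width: 22.3
```

View pics/s4.png

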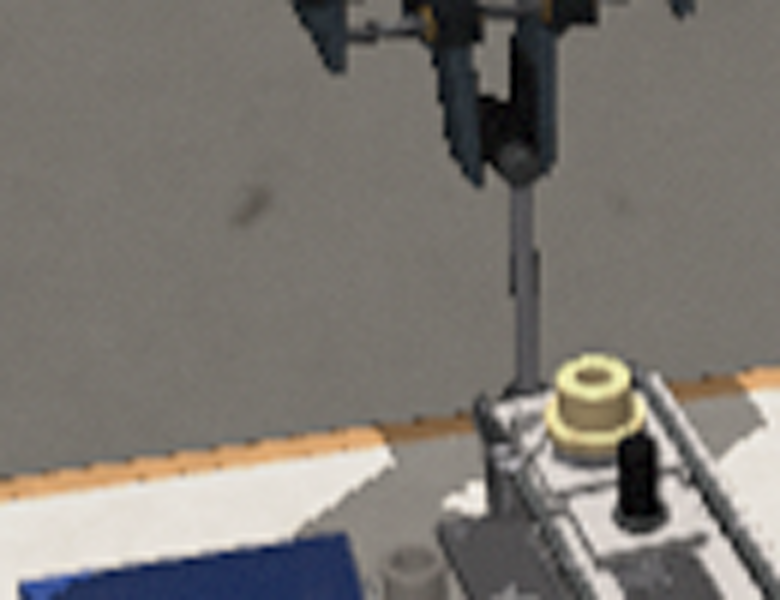

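```bash
python3 - <<'E'
from h import *
c,s=np.cos(.106),np.sin(.106)
S=np.array([506.9,376.9,32.])+30*np.array([s,-c,0])
for a in(-9,-5,0,5,9):
    r=np.radians(a);P=lambda L:proj("side",S+L*np.array([np.sin(r)*c,np.sin(r)*s,np.cos(r)]))
    p,q=P(50),P(115);print(a,p.round(1),q.round(1),"slope",((q-p)[0]/(q-p)[1]).round(3))
print("seen slope",(516-525)/(180-385))
im=cv2.imread("pics/s4full.png",0)
for v in(184,190,196,202,208): print(v,im[v,268:286])
print(env.state()["force"],env.state()["time_s"])
E
```

```text
-9 [275.3 203.2] [270.5 183.7] slope 0.247
-5 [276.5 202.9] [273.3 182.8] slope 0.158
0 [278.  202.5] [276.9 182. ] slope 0.054
5 [279.5 202.3] [280.5 181.5] slope -0.047
9 [280.7 202.1] [283.3 181.2] slope -0.125
seen slope 0.04390243902439024
184 [113 117 117 116 115 115 111  81  85  86  86 118 114 116 115 117 113 117]
190 [117 114 116 119 115 116 113  74  86  81  88 119 116 115 117 115 113 113]
196 [115 114 116 114 115 116 106  59  86  87  77  67 119 116 116 114 113 114]
202 [115 111 113 112 116 114 117 110  80  87  79  84 119 116 114 117 116 114]
208 [114 115 116 113 114 116 115 109  77  88  82  87 116 116 116 116 114 114]
[-5.05133164  0.84940006  2.69709738] 12.3
```

```bash
python3 -c "
from workcell import env
env.job_done();s=env.state();print(s['time_s'],s['ee_pos'],s['force'],s['gripper_width'])"
```

```text
the job is handed in; nothing more can be done
the job is handed in; nothing more can be done
```

I slid the carriage about 90 mm by its grip post, let go, then gripped the lever handle and swung it to straight up. I handed the job in at about 12.3 s while still holding it; no verdict is reported.

- **Marks:** the nest mark stopped about 1 to 1.5 mm short of the index mark, within the 4.5 mm allowed. I measured this from above with the lever still down. I took one more top picture after the lift but did not look at it, so the alignment was not re-measured then.
- **Lever:** the gripper's travel puts it at 90.3°, and the rod's slope in the side picture is within about 1° of upright. The handle was held at 22.3 mm opening, with about 5 N of spring load on the tool.
- **Bush:** the last side picture shows it upright and raised. Its lift height and the ejector's 19 mm were judged from that picture and the lever angle, not measured.
- **Bystanders:** the plain bush was in place in that picture. The small gear, big gear and bracket were not checked at the end; no knock showed in the force readings.
- **Disagreements:** the trained networks mixed up several things, such as the index mark with the lever and the bush with its red and yellow look-alikes. I chose by what the pictures showed. The two cameras' handle positions differed by about 6 mm along its length.

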